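Weigh two coin tins by hand and put the heavier on the marble stand

ROBOT

A 6-joint arm with a two-finger parallel gripper is mounted at the origin on the work surface. World frame = base frame: x ahead of the robot, y to its left, z up, the work surface at z = 0. Lengths are in m, angles in rad, forces in N, time in s.
With the tool pointing down it reaches from about 0.35 to 0.95 m from the base axis. Payload 17.4 kg.
Tool frame: the origin (TCP) lies at the very end of the fingers, on their centre line; the grasp point (between the pads) lies 19 mm behind it; y points along the fingers, z is the direction in which the jaws open and shut, and the axes are right-handed (so a half turn about y gives the same grasp; the last joint's range is limited). The gripper opens to 93 mm and grips with 3 to 60 N. Pads are 15 mm wide; open, the fingers measure 128 mm over their backs; the gripper's body (75 mm by 188 mm) begins 65 mm behind the grasp point.
Start: joints at [-1.197, 0.116, 1.442, -0, 1.584, -0.038], TCP at [0.27, -0.619, 0.219] pointing down, gripper open.
Joint ranges: [-2.83, 2.83], [-0.83, 2.19], [0.07, 2.5], [-1.14, 4.28], [0.01, 3], [-2.97, 2.97]. Speed limits (rad/s): [1.89, 1.89, 2.22, 3.14, 3.14, 3.14].

INTERFACE

Orientations are given as a unit quaternion [x, y, z, w].
In Python, from plant import ctrl gives the robot as it stands.
- The arm moves only by the tool send_rows, never from a script. Its argument "rows" is a list of rows, each a list of 7 numbers: the opening, from -1 (shut) to 1 (fully open), then the shift along the tool's x, y, z in mm, then the turn, a rotation vector about the tool's x, y, z in degrees. A call has 1 to 5 rows; each row shifts and turns the commanded pose from where the row before left it, along the tool's axes as they then stand; what a row does not reach is not made up. A row lasts 1/8 s, in which the tool goes at most 62.5 mm and 10.7 degrees, less where a joint would pass 70% of its speed; a pose out of reach is approached as far as the arm can. A call with a gripper value outside its range is refused whole. The fingers move at their own pace and stop on an object; the grip force is fixed at half the most. Time passes only in rows, so rows that do not move let the fingers close. It gives the time, the measured TCP pose, the force and the opening at its end, in the units of the state.
- ctrl.get_obs(): the state, without advancing time (a new reading comes with each control period).
- ctrl.capture(name): name is "scene" or "top" or "wrist"; returns the picture (400x640x3 uint8, red, green, blue); there is no depth.
- ctrl.camera_model(name): a dict with "intrinsics" (3x3 intrinsics, pixels), "distortion" ([k1, k2, p1, p2, k3] as OpenCV has them; the pictures are not rectified), "xyz" and "rotation" of the camera in the world. Camera axes: x right, y down, z forward; pixel columns grow to the right and rows downward; lengths in m; the calibration is good to about 2 mm. A picture is of the moment at which its call begins: read the wrist's pose just before it. camera_model takes no time and is no camera call; for the wrist camera it gives the pose at the moment of the call.
- ctrl.finish_job(): hands the job in, once; it reports no verdict.
The state is a dict: "time_s": time; "joint_positions": joint angles; "dq": joint speeds; "joint_torque": joint torques, N m; "ee_pos": TCP position; "ee_rot": TCP orientation; "ft_force": force on the tool from outside, world axes, zero at the start; "ft_torque": the same for the moment, N m; "finger_gap": finger opening in m.
Only numpy, scipy, OpenCV 4.12 (cv2) and the standard library are available. Lean on these libraries where they do the work, as an engineer would, in place of code of your own. Each camera call takes 0.05 s, during which the arm holds its last target.

TASK

Two matching round coin tins stand upright on the shelf, and one is a good deal heavier than the other. Lift the robot's left tin about 5 cm and hold it still for a second to feel its weight, put it back where it stood, then lift and feel the right tin in the same way. Finish with the heavier tin set gently upright in the middle of the green marble coin stand and the lighter one upright where it stood at the start, and keep both upright throughout.

Things in the scene. Friction and masses are not known exactly. Their poses are not given: they have to be found in the camera images.
- tin_left: The tin on the robot's left (+y). Two look-alike closed steel coin tins: upright plain cylinder, 56 mm diameter, 64 mm high, lid fixed, thin black ring 15 mm below the top. Origin: centre of its underside, at z = 0 on the shelf; z up. One tin weighs 0.50 to 0.64 kg, the other 0.20 to 0.24 kg, at random; it cannot be seen which. Coins inside have 2 mm of side play.
- tin_right: The tin on the robot's right (-y). Two look-alike closed steel coin tins: upright plain cylinder, 56 mm diameter, 64 mm high, lid fixed, thin black ring 15 mm below the top. Origin: centre of its underside, at z = 0 on the shelf; z up. One tin weighs 0.50 to 0.64 kg, the other 0.20 to 0.24 kg, at random; it cannot be seen which. Coins inside have 2 mm of side play.
- coin_stand: The green marble coin stand: a fixed square two-step plinth, lower step 120 x 120 x 12 mm, upper step 94 x 94 mm, flat top 30 mm above the shelf. It stands between the two tins. Origin at the centre of its underside, z up, x and y along its sides.
Things that resemble listed ones, but are neither listed nor needed, are in the scene too. Leave any turquoise look-alike of the tin_right alone.

How it is judged:
On the way, in this order (a step that is already met when the one before it is completed fails the run):
1. the left tin is lifted at least 30 mm off the shelf and held up for half a second (height (world z) of tin_left above 0.03 m and distance of tin_right from where it was at the start of the episode below 0.04 m), for 0.5 s.
2. with the left tin back upright within 40 mm of where it stood, the right tin is lifted at least 30 mm and held up for half a second (height (world z) of tin_right above 0.03 m and distance of tin_left from where it was at the start of the episode below 0.04 m and height (world z) of tin_left below 0.008 m and angle between tin_left's own z axis and vertical below 0.175 rad), for 0.5 s.
At the end, for the whole second after the job is handed in: The heavier tin stands upright (within 10 degrees) on the marble stand, its whole weight on it, its axis within 20 mm of the stand's centre; the lighter tin stands upright (within 10 degrees) within 40 mm of its starting place; both are at rest (((contact force between tin_left and coin_stand above 3.6 N and horizontal distance between tin_left and coin_stand below 0.02 m and angle between each of tin_left, tin_right's own z axis and vertical below 0.175 rad and linear speed of each of tin_left, tin_right below 0.02 m/s and distance of tin_right from where it was at the start of the episode below 0.04 m) or (contact force between tin_right and coin_stand above 3.6 N and horizontal distance between tin_right and coin_stand below 0.02 m and angle between each of tin_right, tin_left's own z axis and vertical below 0.175 rad and linear speed of each of tin_right, tin_left below 0.02 m/s and distance of tin_left from where it was at the start of the episode below 0.04 m))); the robot touches nothing.
It fails at once if a tin is tipped more than about 30 degrees (angle between any of tin_left, tin_right's own z axis and vertical above 0.52 rad).
It fails at once if a tin is dropped or banged onto the marble stand (over 0.35 m/s when less than 30 mm above it) ((horizontal distance between tin_left and coin_stand below 0.06 m and height (world z) of tin_left below 0.06 m and linear speed of tin_left above 0.35 m/s) or (horizontal distance between tin_right and coin_stand below 0.06 m and height (world z) of tin_right below 0.06 m and linear speed of tin_right above 0.35 m/s)).
It also fails if it takes over 72 s, if anything falls off the work surface, if the arm or the gripper's body presses on something with over 40 N, if the wrist force passes 120 N, or if a joint passes its speed limit or range.

## Working session

There is one attempt and no reset: what is moved stays moved. The work goes in short steps, Python scripts to look and compute and a tool call to move; the robot and the scene stay as the last step left them, time stands still between calls to the robot, and variables do not carry over. Pictures are saved under pics/ and viewed, and the job is handed in when it is done.

Besides the shell and the picture viewer there is one more tool, called after "Request:" as a command line: name --pt "numbers of a row" for each row, then --argument value for the rest. send_rows: Moves the arm, as the interface text tells. Its arguments: {"type":"object","properties":{"rows":{"type":"array","items":{"type":"array","items":{"type":"number"}}}},"required":["rows"]}

```bash
mkdir -p pics; ls
python3 - <<'E'
from plant import ctrl
import cv2
o=ctrl.get_obs()
print(o)
for n in ["scene","top","wrist"]:
    m=ctrl.camera_model(n); print(n,m)
    cv2.imwrite(f"pics/{n}0.png",ctrl.capture(n)[:,:,::-1])
E
```

```text
pics
{'time_s': 0.0, 'joint_positions': array([-1.19676933e+00,  1.16463658e-01,  1.44226077e+00, -3.95634101e-05,
        1.58396894e+00, -3.78020672e-02]), 'dq': array([ 0.00091642,  0.00012188,  0.00010822,  0.00100765,  0.00080043,
       -0.00160358]), 'joint_torque': array([ 2.76137898e-04, -7.21251798e+01, -6.22606516e+01,  7.80087872e-02,
        2.36976729e-02, -6.73009595e-05]), 'ee_pos': array([ 0.27010088, -0.61838931,  0.21792302]), 'ee_rot': array([-0.1446555 ,  0.69255   , -0.69178733,  0.14449769]), 'ft_force': array([ 0.15095819, -0.16942248, -0.34745112]), 'ft_torque': array([0.01181465, 0.05720351, 0.04859455]), 'finger_gap': 0.09329311855102354}
scene {'intrinsics': array([[491.26399607,   0.        , 319.59125379],
       [  0.        , 491.26399607, 204.5158364 ],
       [  0.        ,   0.        ,   1.        ]]), 'distortion': array([-0.05615376,  0.        ,  0.        ,  0.        ,  0.        ]), 'xyz': array([1.26427042, 0.01021433, 0.93478168]), 'rotation': array([ 0.64900176,  0.67927506, -0.24508533, -0.23940613])}
top {'intrinsics': array([[451.81508386,   0.        , 311.4420694 ],
       [  0.        , 451.81508386, 198.94713518],
       [  0.        ,   0.        ,   1.        ]]), 'distortion': array([-0.08001841,  0.        ,  0.        ,  0.        ,  0.        ]), 'xyz': array([0.31605566, 0.01235266, 0.98221905]), 'rotation': array([-0.69766044,  0.70678471, -0.08245591,  0.08322447])}
wrist {'intrinsics': array([[303.2179051 ,   0.        , 316.57160833],
       [  0.        , 303.2179051 , 201.66141863],
       [  0.        ,   0.        ,   1.        ]]), 'distortion': array([-0.00835639,  0.        ,  0.        ,  0.        ,  0.        ]), 'xyz': array([ 0.34212148, -0.58662646,  0.38415549]), 'rotation': array([ 0.82803443, -0.54226666, -0.07833654,  0.11903463])}
```

View pics/scene0.png

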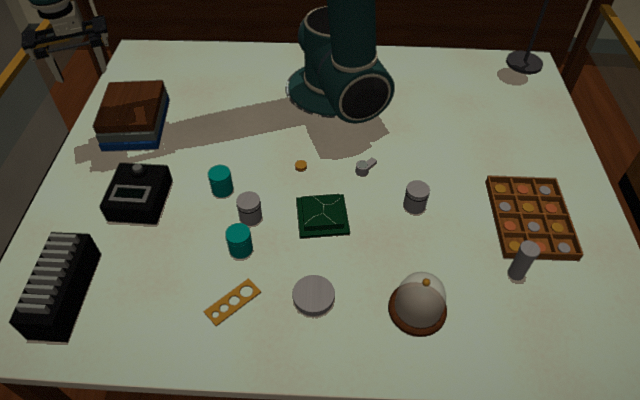

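View pics/top0.png

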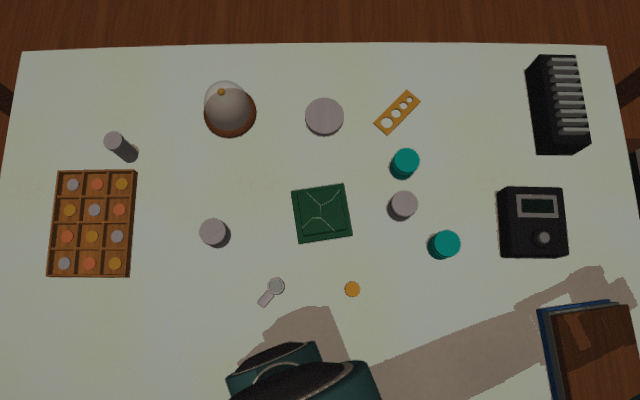

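View pics/wrist0.png

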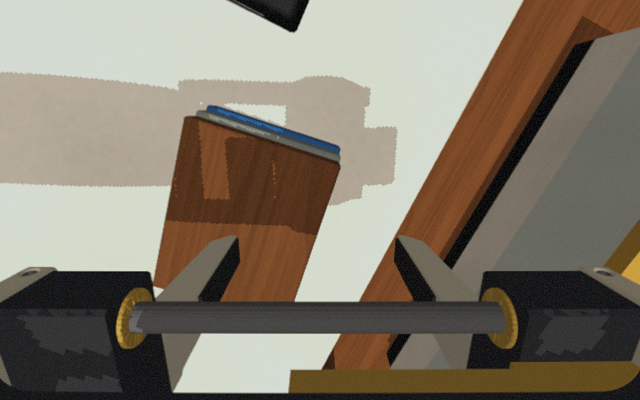

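The top picture shows the left tin lid at about (212,231), the right tin at (403,203) with turquoise look-alikes at (405,163) and (445,244), and the stand centred at about (322,213). I'll enlarge these next.

Run:
```python
import cv2,numpy as np
t=cv2.imread('pics/top0.png');s=cv2.imread('pics/scene0.png')
a=cv2.resize(t[205:260,185:255],None,fx=5,fy=5,interpolation=2)
b=cv2.resize(t[175:265,280:360],None,fx=5,fy=5,interpolation=2)
c=cv2.resize(t[140:265,380:465],None,fx=4,fy=4,interpolation=2)
H=500
f=lambda i:cv2.copyMakeBorder(i,0,H-i.shape[0],0,0,0) 
im=np.hstack([f(x) for x in (a,b)]);print(im.shape)
cv2.imwrite('pics/c1.png',im);cv2.imwrite('pics/c2.png',c)
cv2.imwrite('pics/c3.png',cv2.resize(s[155:265,200:440],None,fx=3.3,fy=3.3,interpolation=2))
```

```text
(500, 750, 3)
```

View pics/c1.png

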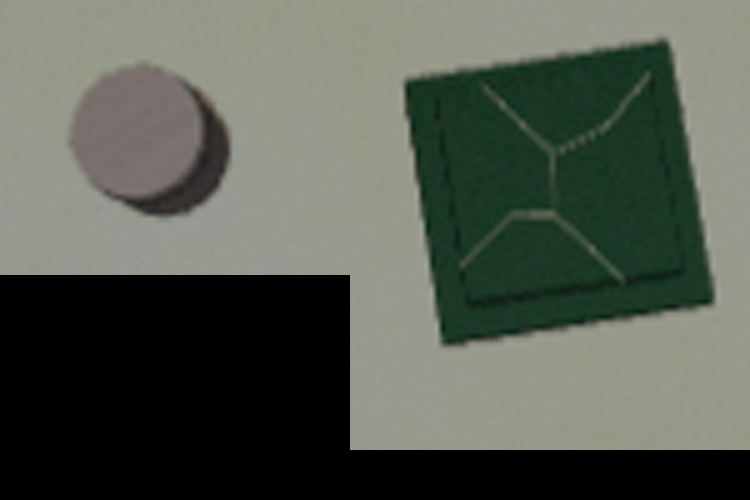

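View pics/c2.png

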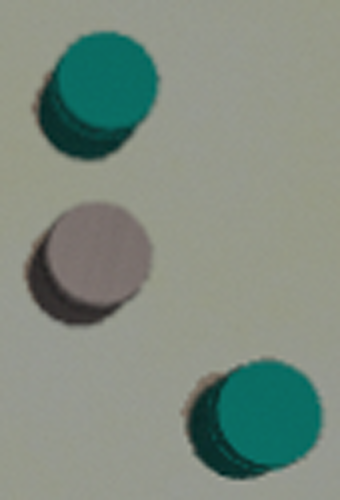

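View pics/c3.png

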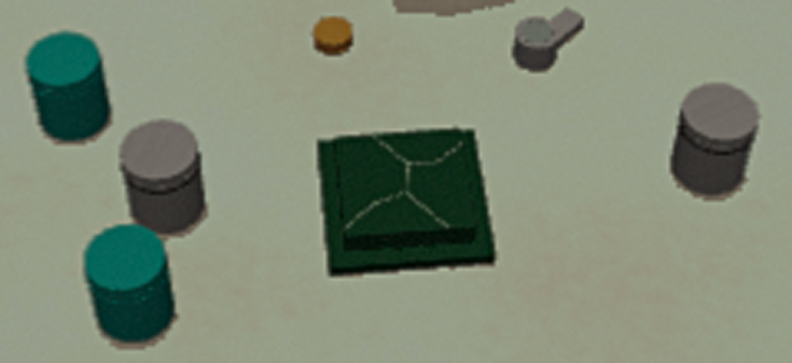

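```bash
cat > h.py <<'E'
import numpy as np,cv2
from scipy.spatial.transform import Rotation as R
def ray(m,p):
    u=cv2.undistortPoints(np.array([[p]],float),m['intrinsics'],m['distortion'])[0,0]
    return R.from_quat(m['rotation']).apply([u[0],u[1],1])
def onz(m,p,z):
    d=ray(m,p);c=np.array(m['xyz']);return c+d*(z-c[2])/d[2]
def proj(m,P):
    r=R.from_quat(m['rotation']).inv();P=np.atleast_2d(P)
    q=r.apply(P-m['xyz']);
    return cv2.projectPoints(q,np.zeros(3),np.zeros(3),m['intrinsics'],m['distortion'])[0][:,0]
E
python3 - <<'E'
from plant import ctrl
from h import *
T=ctrl.camera_model('top');S=ctrl.camera_model('scene')
tp={'L':(137/5+185,131/5+205),'R':(99/4+380,254/4+140),'tA':(107/4+380,80/4+140),'tB':(270/4+380,412/4+140)}
sp={'L':(719/3.3+200,112/3.3+155),'R':(160/3.3+200,149/3.3+155),'tA':(126/3.3+200,257/3.3+155),'tB':(65/3.3+200,58/3.3+155)}
for k in tp: print(k,onz(T,np.array(tp[k])-.4,.064).round(4),onz(S,np.array(sp[k])-.4,.064).round(4))
c=np.array([onz(T,(x/5+280-.4,y/5+175-.4),.012) for x,y in [(55,80),(317,38),(364,302),(93,345)]]);print(c.round(4),c.mean(0),np.linalg.norm(np.diff(c,axis=0),axis=1))
c=np.array([onz(S,(x/3.3+200-.4,y/3.3+155-.4),.012) for x,y in [(317,139),(472,129),(494,260),(330,270)]]);print(c.round(4),c.mean(0),np.linalg.norm(np.diff(c,axis=0),axis=1))
o=ctrl.get_obs();print(R.from_quat(o['ee_rot']).as_matrix().round(3),o['time_s'])
E
```

```text
L [0.4709 0.2181 0.064 ] [0.4708 0.2166 0.064 ]
R [ 0.5242 -0.1822  0.064 ] [ 0.5258 -0.1825  0.064 ]
tA [ 0.6197 -0.1924  0.064 ] [ 0.6217 -0.1923  0.064 ]
tB [ 0.4397 -0.2659  0.064 ] [ 0.4406 -0.2653  0.064 ]
[[ 0.5678  0.0579  0.012 ]
 [ 0.5856 -0.0589  0.012 ]
 [ 0.4666 -0.0759  0.012 ]
 [ 0.4495  0.0418  0.012 ]] [ 0.51739089 -0.00876946  0.012     ] [0.11814466 0.12020735 0.1188845 ]
[[ 0.4661 -0.0771  0.012 ]
 [ 0.4503  0.0395  0.012 ]
 [ 0.5733  0.0567  0.012 ]
 [ 0.5877 -0.0589  0.012 ]] [ 0.51931589 -0.00994761  0.012     ] [0.11766941 0.12422699 0.11645562]
[[-0.916 -0.     0.4  ]
 [-0.4    0.001 -0.916]
 [-0.    -1.    -0.001]] 0.15
```

Request:
send_rows --pt "1 -15 0 -20 0 0 0" --pt "1 -30 0 -40 0 0 0" --pt "1 -30 0 -40 0 0 0" --pt "1 -30 0 -40 0 0 0" --pt "1 -30 0 -40 0 0 0"

```text
time_s: 0.78
ee_pos: [0.3219, -0.398, 0.2184]
ee_rot: [-0.144, 0.692, -0.692, 0.144]
ft_force: [-0.1, -0.3, -0.1]
finger_gap: 0.0926
```

Request:
send_rows --pt "1 -30 0 -40 0 0 0" --pt "1 -30 0 -40 0 0 0" --pt "1 -30 0 -40 0 0 0" --pt "1 -30 0 -40 0 0 0" --pt "1 -30 0 -40 0 0 0"

```text
time_s: 1.4
ee_pos: [0.3792, -0.1547, 0.2186]
ee_rot: [0.144, -0.692, 0.692, -0.145]
ft_force: [0.1, -0.3, 0.4]
finger_gap: 0.0928
```

Request:
send_rows --pt "1 -30 0 -40 0 0 0" --pt "1 -30 0 -40 0 0 0" --pt "1 -30 0 -40 0 0 0" --pt "1 -30 0 -40 0 0 0" --pt "1 -15 0 -20 0 0 0"

```text
time_s: 2.02
ee_pos: [0.4309, 0.0649, 0.2185]
ee_rot: [-0.145, 0.692, -0.692, 0.145]
ft_force: [0.2, -0.8, 0.5]
finger_gap: 0.0927
```

```bash
cat >> h.py <<'E'
def rel(ctrl,tgt):
    o=ctrl.get_obs();M=R.from_quat(o['ee_rot'])
    print('t',o['time_s'].__round__(2),'pos',o['ee_pos'].round(4),'gap',round(o['finger_gap'],4),'F',o['ft_force'].round(2))
    print('tool mm',(M.inv().apply(np.array(tgt)-o['ee_pos'])*1e3).round(1),'ydir',M.as_matrix()[:,1].round(3),'q',o['joint_positions'].round(2))
E
python3 -c "
from plant import ctrl
from h import *
rel(ctrl,[.471,.217,.12])"
```

```text
t 2.02 pos [0.4309 0.0649 0.2185] gap 0.0927 F [ 0.24 -0.82  0.51]
tool mm [ -97.9   98.5 -123.1] ydir [-0.  0. -1.] q [ 0.09 -0.42  1.92  0.    1.64  1.25]
```

Request:
send_rows --pt "1 -24.5 0 -31 0 0 0" --pt "1 -24.5 0 -31 0 0 0" --pt "1 -24.5 30 -31 0 0 0" --pt "1 -24.5 40 -30 0 0 0" --pt "1 0 28.5 0 0 0 0"

```text
time_s: 2.65
ee_pos: [0.471, 0.2164, 0.1179]
ee_rot: [0.146, -0.692, 0.692, -0.145]
ft_force: [-0.0, -0.7, 0.2]
finger_gap: 0.0928
```

```bash
python3 -c "
from plant import ctrl
from h import *
rel(ctrl,[.471,.217,.014])
m=ctrl.camera_model('wrist')
cv2.imwrite('pics/w1.png',ctrl.capture('wrist')[:,:,::-1])
a=np.linspace(0,6.28,24)
print(proj(m,[[.471,.217,.064]]).round())
"
```

```text
t 2.65 pos [0.471  0.2164 0.1179] gap 0.0928 F [-0.01 -0.74  0.18]
tool mm [ -0.4 103.9  -0.5] ydir [-0.002 -0.    -1.   ] q [ 0.38 -0.18  1.9   0.    1.43  1.54]
[[316. 219.]]
```

View pics/w1.png

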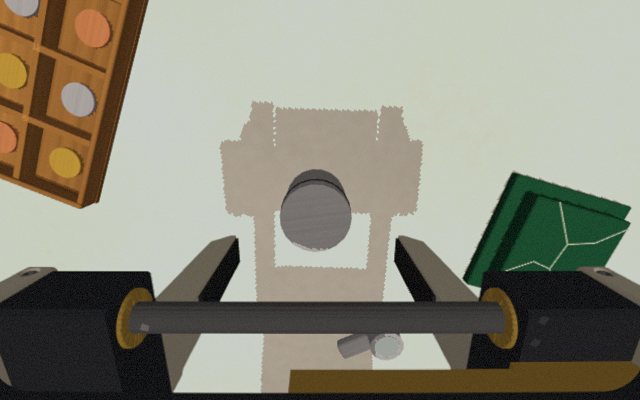

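The wrist picture shows the left tin's lid centred at about (316,215) between the fingers, against a predicted (316,219). That is about 2 mm off, so I'm descending.

Request:
send_rows --pt "1 -1 30 0 0 0 0" --pt "1 -1 30 0 0 0 0" --pt "1 0 25 0 0 0 0" --pt "1 0 15 0 0 0 0" --pt "1 0 4 0 0 0 0"

```text
time_s: 3.32
ee_pos: [0.4732, 0.2153, 0.016]
ee_rot: [0.145, -0.692, 0.692, -0.144]
ft_force: [-0.3, 0.9, 0.9]
finger_gap: 0.0928
```

Request:
send_rows --pt "1 0 0 0 0 0 0" --pt "-1 0 0 0 0 0 0" --pt "-1 0 0 0 0 0 0" --pt "-1 0 0 0 0 0 0" --pt "-1 0 0 0 0 0 0"

```text
time_s: 3.95
ee_pos: [0.4733, 0.2157, 0.0163]
ee_rot: [-0.145, 0.692, -0.692, 0.145]
ft_force: [-2.9, 4.0, 1.3]
finger_gap: 0.0579
```

Request:
send_rows --pt "-1 0 0 0 0 0 0" --pt "-1 0 0 0 0 0 0" --pt "-1 0 0 0 0 0 0"

```text
time_s: 4.32
ee_pos: [0.4733, 0.2157, 0.0163]
ee_rot: [-0.145, 0.692, -0.692, 0.145]
ft_force: [-3.4, 4.7, 4.9]
finger_gap: 0.0563
```

Request:
send_rows --pt "-1 0 -4 0 0 0 0" --pt "-1 0 -12 0 0 0 0" --pt "-1 0 -16 0 0 0 0" --pt "-1 0 -14 0 0 0 0" --pt "-1 0 -6 0 0 0 0"

```text
time_s: 4.95
ee_pos: [0.4738, 0.2156, 0.0697]
ee_rot: [-0.144, 0.692, -0.692, 0.145]
ft_force: [-0.2, -0.4, -4.8]
finger_gap: 0.0561
```

Request:
send_rows --pt "-1 0 0 0 0 0 0" --pt "-1 0 0 0 0 0 0" --pt "-1 0 0 0 0 0 0" --pt "-1 0 0 0 0 0 0" --pt "-1 0 0 0 0 0 0"

```text
time_s: 5.58
ee_pos: [0.4733, 0.2154, 0.068]
ee_rot: [0.145, -0.692, 0.692, -0.144]
ft_force: [-0.5, 0.3, -6.4]
finger_gap: 0.0557
```

Request:
send_rows --pt "-1 0 0 0 0 0 0" --pt "-1 0 0 0 0 0 0" --pt "-1 0 0 0 0 0 0" --pt "-1 0 0 0 0 0 0" --pt "-1 0 0 0 0 0 0"

```text
time_s: 6.2
ee_pos: [0.4733, 0.2154, 0.0681]
ee_rot: [0.145, -0.692, 0.692, -0.145]
ft_force: [0.4, 0.4, -6.3]
finger_gap: 0.0562
```

```bash
python3 -c "
from plant import ctrl
from h import *
rel(ctrl,[.4733,.2157,.0163])
print(ctrl.get_obs()['joint_torque'])
cv2.imwrite('pics/s2.png',ctrl.capture('scene')[:,:,::-1][100:300,200:520].repeat(2,0).repeat(2,1))
print(ctrl.get_obs()['ft_force'])
"
```

```text
t 6.2 pos [0.4733 0.2154 0.0681] gap 0.0562 F [ 0.36  0.37 -6.29]
tool mm [-0.1 51.8 -0.2] ydir [-0. -0. -1.] q [ 0.38 -0.14  1.95 -0.    1.34  1.54]
[-2.75412531e-03 -4.95537794e+01 -6.19933748e+01  1.64805050e-02
 -6.80081779e-02  2.36217884e-04]
[-0.28360337  0.14591423 -5.43179698]
```

View pics/s2.png

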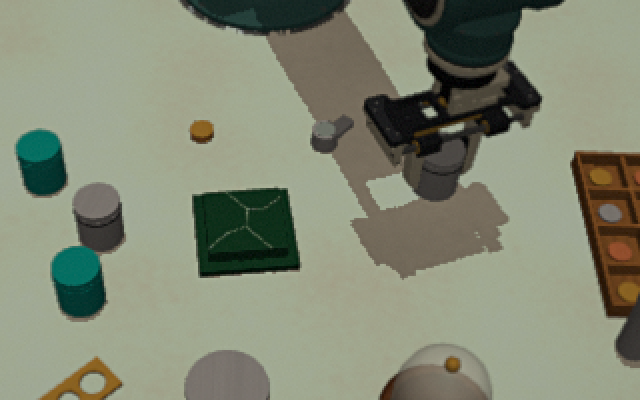

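The left tin is up and upright. It reads about 6 N, so it is probably the heavy one. I'm putting it back.

Request:
send_rows --pt "-1 0 8 0 0 0 0" --pt "-1 0 14 0 0 0 0" --pt "-1 0 14 0 0 0 0" --pt "-1 0 9 0 0 0 0" --pt "-1 0 4 0 0 0 0"

```text
time_s: 6.88
ee_pos: [0.473, 0.2153, 0.0183]
ee_rot: [0.145, -0.692, 0.692, -0.144]
ft_force: [-0.1, 0.7, -4.4]
finger_gap: 0.0558
```

Request:
send_rows --pt "-1 0 2 0 0 0 0" --pt "-1 0 0 0 0 0 0" --pt "-1 0 0 0 0 0 0"

```text
time_s: 7.25
ee_pos: [0.4735, 0.2156, 0.0175]
ee_rot: [-0.144, 0.692, -0.692, 0.145]
ft_force: [0.3, -0.1, -4.8]
finger_gap: 0.056
```

Request:
send_rows --pt "-1 0 1.5 0 0 0 0" --pt "-1 0 0 0 0 0 0" --pt "-1 0 0 0 0 0 0"

```text
time_s: 7.62
ee_pos: [0.4737, 0.2156, 0.0163]
ee_rot: [-0.144, 0.692, -0.692, 0.145]
ft_force: [-2.8, -1.6, 5.6]
finger_gap: 0.0563
```

Contact is confirmed, so I'm opening and backing up.

Request:
send_rows --pt "1 0 0 0 0 0 0" --pt "1 0 0 0 0 0 0" --pt "1 0 0 0 0 0 0" --pt "1 0 0 0 0 0 0" --pt "1 0 0 0 0 0 0"

```text
time_s: 8.25
ee_pos: [0.4733, 0.2154, 0.0156]
ee_rot: [0.145, -0.692, 0.692, -0.145]
ft_force: [-0.6, 0.9, 0.1]
finger_gap: 0.0928
```

Request:
send_rows --pt "1 0 -10 0 0 0 0" --pt "1 0 -30 0 0 0 0" --pt "1 0 -45 0 0 0 0" --pt "1 0 -45 0 0 0 0" --pt "1 0 -20 0 0 0 0"

```text
time_s: 8.88
ee_pos: [0.4739, 0.2157, 0.1689]
ee_rot: [-0.143, 0.692, -0.692, 0.146]
ft_force: [-0.4, 1.2, -0.4]
finger_gap: 0.0934
```

```bash
python3 -c "
from plant import ctrl
from h import *
rel(ctrl,[.525,-.182,.165])
cv2.imwrite('pics/w3.png',ctrl.capture('wrist')[:,:,::-1])
"
```

```text
t 8.88 pos [0.4739 0.2157 0.1689] gap 0.0934 F [-0.41  1.23 -0.37]
tool mm [112.4   3.5 384.9] ydir [ 0.003  0.001 -1.   ] q [ 0.38 -0.21  1.84  0.    1.51  1.54]
```

View pics/w3.png

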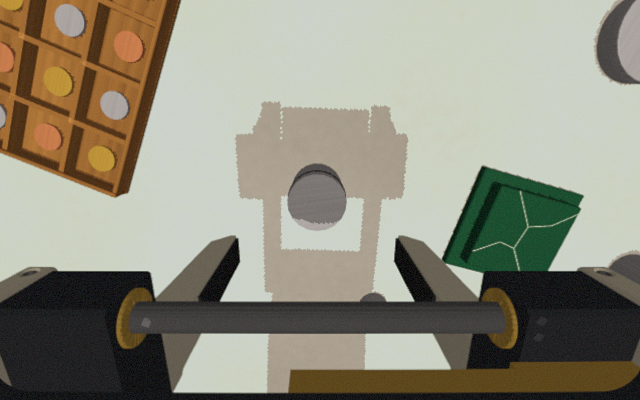

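The left tin stands upright, lid at about (317,200). Now the right tin.

Request:
send_rows --pt "1 6 0 20 0 0 0" --pt "1 12 0 41 0 0 0" --pt "1 12 0 41 0 0 0" --pt "1 12 0 41 0 0 0" --pt "1 12 0 41 0 0 0"

```text
time_s: 9.55
ee_pos: [0.4971, 0.0239, 0.1643]
ee_rot: [-0.145, 0.692, -0.692, 0.144]
ft_force: [-0.4, -0.2, -0.6]
finger_gap: 0.0927
```

Request:
send_rows --pt "1 12 0 41 0 0 0" --pt "1 12 0 41 0 0 0" --pt "1 12 0 41 0 0 0" --pt "1 12 0 41 0 0 0" --pt "1 10 0 37 0 0 0"

```text
time_s: 10.18
ee_pos: [0.5244, -0.1836, 0.1642]
ee_rot: [-0.145, 0.693, -0.692, 0.144]
ft_force: [0.4, 1.1, 0.7]
finger_gap: 0.093
```

Request:
send_rows --pt "1 0 20 0 0 0 0" --pt "1 0 25 0 0 0 0"

```text
time_s: 10.42
ee_pos: [0.5243, -0.1819, 0.1185]
ee_rot: [-0.145, 0.693, -0.692, 0.144]
ft_force: [-0.2, 0.2, -0.5]
finger_gap: 0.0929
```

```bash
python3 -c "
from plant import ctrl
from h import *
rel(ctrl,[.525,-.182,.0155])
m=ctrl.camera_model('wrist')
cv2.imwrite('pics/w4.png',ctrl.capture('wrist')[:,:,::-1])
print(proj(m,[[.525,-.182,.064]]).round())
"
```

```text
t 10.43 pos [ 0.5243 -0.1819  0.1185] gap 0.0929 F [-0.15  0.23 -0.48]
tool mm [ -0.7 103.    0.5] ydir [-0.001  0.001 -1.   ] q [-0.38 -0.1   1.82  0.    1.42  0.78]
[[318. 218.]]
```

View pics/w4.png

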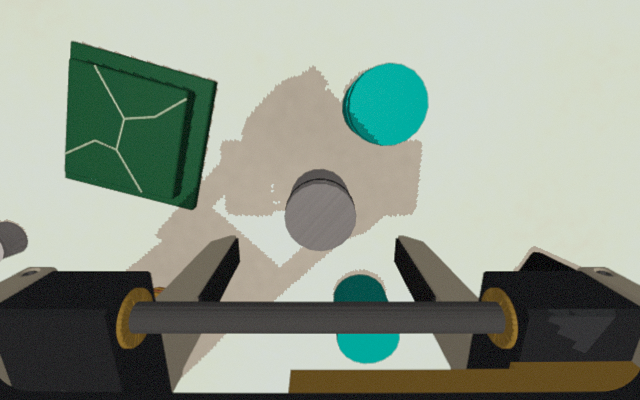

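The right tin's lid is at about (320,215), predicted (318,218), and both turquoise ones clear the fingers. Descending.

Request:
send_rows --pt "1 -2 30 1 0 0 0" --pt "1 0 30 0 0 0 0" --pt "1 0 25 0 0 0 0" --pt "1 0 13 0 0 0 0" --pt "1 0 4 0 0 0 0"

```text
time_s: 11.1
ee_pos: [0.5267, -0.1817, 0.0179]
ee_rot: [-0.145, 0.692, -0.692, 0.144]
ft_force: [-0.4, -0.0, 0.3]
finger_gap: 0.093
```

Request:
send_rows --pt "1 0 0 0 0 0 0" --pt "-1 0 0 0 0 0 0" --pt "-1 0 0 0 0 0 0" --pt "-1 0 0 0 0 0 0" --pt "-1 0 0 0 0 0 0"

```text
time_s: 11.72
ee_pos: [0.5271, -0.1823, 0.0188]
ee_rot: [0.145, -0.692, 0.692, -0.145]
ft_force: [0.7, -2.3, 1.7]
finger_gap: 0.0577
```

Request:
send_rows --pt "-1 0 0 0 0 0 0" --pt "-1 0 0 0 0 0 0" --pt "-1 0 0 0 0 0 0"

```text
time_s: 12.1
ee_pos: [0.5271, -0.1824, 0.0187]
ee_rot: [0.145, -0.692, 0.692, -0.145]
ft_force: [0.4, -0.8, 2.0]
finger_gap: 0.0556
```

Request:
send_rows --pt "-1 0 -4 0 0 0 0" --pt "-1 0 -12 0 0 0 0" --pt "-1 0 -16 0 0 0 0" --pt "-1 0 -14 0 0 0 0" --pt "-1 0 -6 0 0 0 0"

```text
time_s: 12.72
ee_pos: [0.5275, -0.1825, 0.0722]
ee_rot: [0.144, -0.692, 0.693, -0.145]
ft_force: [0.1, 0.4, -1.6]
finger_gap: 0.0554
```

Request:
send_rows --pt "-1 0 0 0 0 0 0" --pt "-1 0 0 0 0 0 0" --pt "-1 0 0 0 0 0 0" --pt "-1 0 0 0 0 0 0" --pt "-1 0 0 0 0 0 0"

```text
time_s: 13.35
ee_pos: [0.527, -0.1823, 0.0705]
ee_rot: [-0.145, 0.692, -0.692, 0.145]
ft_force: [-0.2, 0.7, -2.1]
finger_gap: 0.0555
```

Request:
send_rows --pt "-1 0 0 0 0 0 0" --pt "-1 0 0 0 0 0 0" --pt "-1 0 0 0 0 0 0" --pt "-1 0 0 0 0 0 0" --pt "-1 0 0 0 0 0 0"

```text
time_s: 13.98
ee_pos: [0.527, -0.1823, 0.0706]
ee_rot: [-0.145, 0.692, -0.692, 0.145]
ft_force: [0.2, -0.3, -2.4]
finger_gap: 0.0555
```

```bash
python3 -c "
from plant import ctrl
from h import *
rel(ctrl,[.5271,-.1824,.0187])
for i in range(3):
  ctrl.capture('scene');print(ctrl.get_obs()['ft_force'].round(2))
cv2.imwrite('pics/s5.png',ctrl.capture('scene')[:,:,::-1][100:300,200:520].repeat(2,0).repeat(2,1))
"
```

```text
t 13.97 pos [ 0.527  -0.1823  0.0706] gap 0.0555 F [ 0.17 -0.26 -2.35]
tool mm [-0.  51.9  0.1] ydir [ 0.  0. -1.] q [-0.38 -0.06  1.86  0.    1.34  0.78]
[-0.74  0.55 -2.38]
[-0.37  0.63 -1.36]
[ 0.84 -0.01 -1.17]
```

View pics/s5.png

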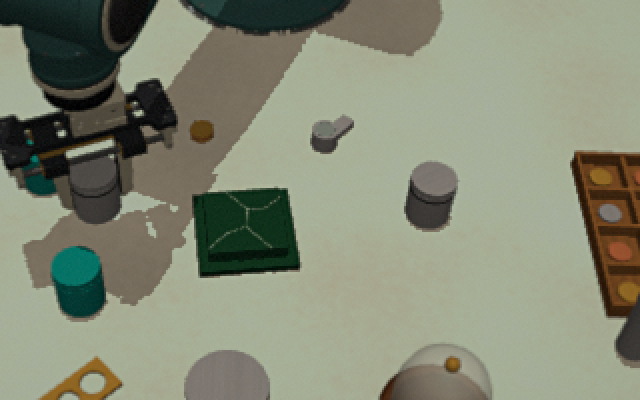

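The right tin reads about 2 N against 5.5 to 6 N for the left, so the left tin is the heavy one. I'm putting the right tin back.

Request:
send_rows --pt "-1 0 8 0 0 0 0" --pt "-1 0 14 0 0 0 0" --pt "-1 0 14 0 0 0 0" --pt "-1 0 9 0 0 0 0" --pt "-1 0 4 0 0 0 0"

```text
time_s: 14.8
ee_pos: [0.5267, -0.1822, 0.0208]
ee_rot: [-0.145, 0.692, -0.692, 0.144]
ft_force: [0.4, 0.4, -2.1]
finger_gap: 0.0552
```

Request:
send_rows --pt "-1 0 2 0 0 0 0" --pt "-1 0 1 0 0 0 0" --pt "-1 0 0 0 0 0 0" --pt "-1 0 0 0 0 0 0"

```text
time_s: 15.3
ee_pos: [0.5271, -0.1824, 0.0189]
ee_rot: [0.144, -0.692, 0.692, -0.145]
ft_force: [-0.1, -0.4, -1.8]
finger_gap: 0.0554
```

Request:
send_rows --pt "-1 0 0.7 0 0 0 0" --pt "-1 0 0 0 0 0 0" --pt "-1 0 0 0 0 0 0"

```text
time_s: 15.68
ee_pos: [0.5272, -0.1824, 0.0187]
ee_rot: [0.144, -0.692, 0.692, -0.145]
ft_force: [-4.0, 2.5, 6.4]
finger_gap: 0.0555
```

Request:
send_rows --pt "1 0 0 0 0 0 0" --pt "1 0 0 0 0 0 0" --pt "1 0 0 0 0 0 0" --pt "1 0 0 0 0 0 0" --pt "1 0 0 0 0 0 0"

```text
time_s: 16.3
ee_pos: [0.527, -0.1823, 0.0179]
ee_rot: [-0.145, 0.692, -0.692, 0.145]
ft_force: [-0.5, -0.2, 0.3]
finger_gap: 0.0926
```

Request:
send_rows --pt "1 0 -10 0 0 0 0" --pt "1 0 -30 0 0 0 0" --pt "1 0 -45 0 0 0 0" --pt "1 0 -45 0 0 0 0" --pt "1 0 -20 0 0 0 0"

```text
time_s: 16.92
ee_pos: [0.5277, -0.1825, 0.1713]
ee_rot: [0.143, -0.691, 0.693, -0.146]
ft_force: [-0.6, 0.2, 0.1]
finger_gap: 0.0929
```

Request:
send_rows --pt "1 -6 0 -20 0 0 0" --pt "1 -12 0 -41 0 0 0" --pt "1 -12 0 -41 0 0 0" --pt "1 -12 0 -41 0 0 0" --pt "1 -12 0 -41 0 0 0"

```text
time_s: 17.55
ee_pos: [0.5015, 0.0101, 0.166]
ee_rot: [-0.145, 0.692, -0.692, 0.144]
ft_force: [0.6, -0.1, 0.0]
finger_gap: 0.0931
```

Request:
send_rows --pt "1 -12 0 -41 0 0 0" --pt "1 -12 0 -41 0 0 0" --pt "1 -12 0 -41 0 0 0" --pt "1 -12 0 -41 0 0 0" --pt "1 -9 0 -37 0 0 0"

```text
time_s: 18.18
ee_pos: [0.473, 0.2169, 0.166]
ee_rot: [0.146, -0.692, 0.692, -0.144]
ft_force: [0.6, 0.3, -0.0]
finger_gap: 0.0931
```

```bash
python3 -c "
from plant import ctrl
from h import *
rel(ctrl,[.4733,.2154,.016])
cv2.imwrite('pics/w6.png',ctrl.capture('wrist')[:,:,::-1])
cv2.imwrite('pics/s6.png',ctrl.capture('scene')[:,:,::-1][100:300,200:520].repeat(2,0).repeat(2,1))
"
```

```text
t 18.18 pos [0.473  0.2169 0.166 ] gap 0.0931 F [ 0.59  0.26 -0.05]
tool mm [-1.0e-01  1.5e+02  1.5e+00] ydir [-0.002 -0.001 -1.   ] q [ 0.38 -0.21  1.84  0.    1.51  1.54]
```

View pics/w6.png

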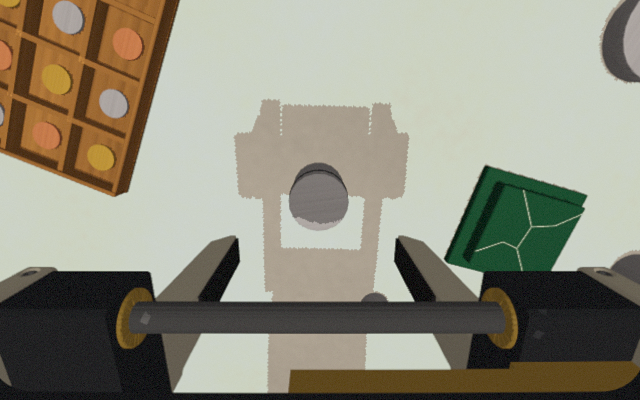

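View pics/s6.png

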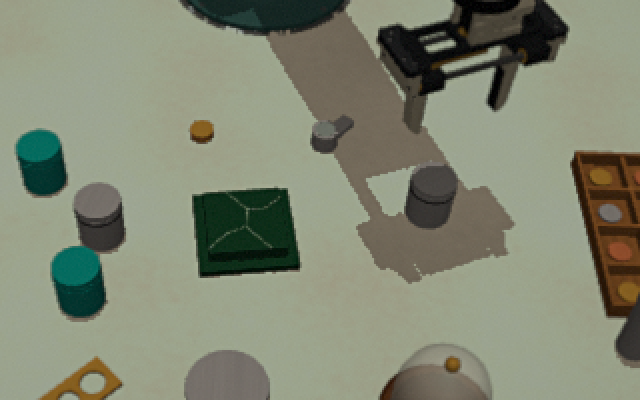

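Both tins are upright in their places: left tin lid (318,200) in the wrist view, right tin (98,205) in the scene crop. I'm picking up the left tin.

Request:
send_rows --pt "1 0 30 1.5 0 0 0" --pt "1 0 45 0 0 0 0" --pt "1 0 40 0 0 0 0" --pt "1 0 22 0 0 0 0" --pt "1 0 11 0 0 0 0"

```text
time_s: 18.9
ee_pos: [0.4738, 0.213, 0.0176]
ee_rot: [0.146, -0.692, 0.692, -0.143]
ft_force: [0.7, 0.8, 0.8]
finger_gap: 0.0929
```

Request:
send_rows --pt "1 0 0 0 0 0 0" --pt "-1 0 0 0 0 0 0" --pt "-1 0 0 0 0 0 0" --pt "-1 0 0 0 0 0 0" --pt "-1 0 0 0 0 0 0"

```text
time_s: 19.52
ee_pos: [0.4753, 0.2138, 0.0203]
ee_rot: [-0.144, 0.692, -0.692, 0.145]
ft_force: [-2.4, 4.4, 3.0]
finger_gap: 0.0579
```

Request:
send_rows --pt "-1 0 0 0 0 0 0" --pt "-1 0 0 0 0 0 0" --pt "-1 0 0 0 0 0 0" --pt "-1 0 0 0 0 0 0"

```text
time_s: 20.02
ee_pos: [0.4753, 0.2138, 0.0202]
ee_rot: [-0.144, 0.692, -0.692, 0.145]
ft_force: [-3.5, 4.4, 5.3]
finger_gap: 0.0558
```

Request:
send_rows --pt "-1 0 -5 0 0 0 0" --pt "-1 0 -15 0 0 0 0" --pt "-1 0 -22 0 0 0 0" --pt "-1 0 -18 0 0 0 0" --pt "-1 0 -10 0 0 0 0"

```text
time_s: 20.65
ee_pos: [0.4756, 0.2136, 0.0914]
ee_rot: [-0.144, 0.692, -0.692, 0.145]
ft_force: [0.7, 0.0, -4.7]
finger_gap: 0.0561
```

```bash
python3 -c "
from plant import ctrl
from h import *
rel(ctrl,[.518,-.009,.09])
"
```

```text
t 20.65 pos [0.4756 0.2136 0.0914] gap 0.0561 F [ 0.73  0.03 -4.71]
tool mm [ 50.2   1.4 221. ] ydir [ 0.001  0.    -1.   ] q [ 0.37 -0.16  1.92 -0.    1.38  1.53]
```

Request:
send_rows --pt "-1 2.5 0 10 0 0 0" --pt "-1 4.5 0 20 0 0 0" --pt "-1 6 0 26 0 0 0" --pt "-1 6 0 26 0 0 0" --pt "-1 6 0 26 0 0 0"

```text
time_s: 21.28
ee_pos: [0.4952, 0.1031, 0.089]
ee_rot: [0.145, -0.692, 0.692, -0.144]
ft_force: [0.7, -0.4, -5.1]
finger_gap: 0.056
```

Request:
send_rows --pt "-1 6 0 26 0 0 0" --pt "-1 6 0 26 0 0 0" --pt "-1 5 0 24 0 0 0" --pt "-1 4 0 20 0 0 0" --pt "-1 3 0 13 0 0 0"

```text
time_s: 21.9
ee_pos: [0.5168, -0.0062, 0.0891]
ee_rot: [-0.145, 0.692, -0.692, 0.144]
ft_force: [-0.3, 0.1, -5.6]
finger_gap: 0.0559
```

Request:
send_rows --pt "-1 1 0 4 0 0 0" --pt "-1 0 0 0 0 0 0" --pt "-1 0 0 0 0 0 0"

```text
time_s: 22.28
ee_pos: [0.5178, -0.0085, 0.0899]
ee_rot: [-0.145, 0.692, -0.692, 0.145]
ft_force: [0.3, -0.0, -6.4]
finger_gap: 0.0564
```

```bash
python3 -c "
from plant import ctrl
from h import *
rel(ctrl,[.518,-.009,.0502])
cv2.imwrite('pics/s7.png',ctrl.capture('scene')[:,:,::-1][100:300,200:520].repeat(2,0).repeat(2,1))
cv2.imwrite('pics/t7.png',ctrl.capture('top')[:,:,::-1][100:300,200:520].repeat(2,0).repeat(2,1))
"
```

```text
t 22.27 pos [ 0.5178 -0.0085  0.0899] gap 0.0564 F [ 0.26 -0.04 -6.37]
tool mm [-0.  39.7  0.6] ydir [-0.  0. -1.] q [-0.07 -0.17  1.93  0.    1.38  1.09]
```

View pics/s7.png

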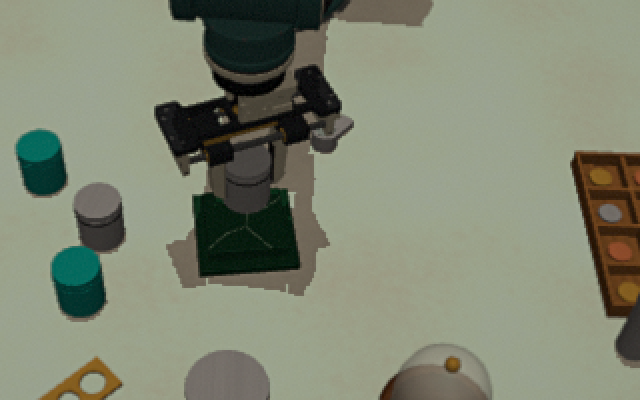

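The tin hangs upright over the stand, at about (247,180) in the crop. I'm lowering it 39.7 mm slowly, ending with small steps.

Request:
send_rows --pt "-1 0 6 0 0 0 0" --pt "-1 0 10 0 0 0 0" --pt "-1 0 10 0 0 0 0" --pt "-1 0 6 0 0 0 0" --pt "-1 0 3 0 0 0 0"

```text
time_s: 23.0
ee_pos: [0.5177, -0.009, 0.0544]
ee_rot: [-0.145, 0.692, -0.692, 0.144]
ft_force: [-0.7, -0.6, -5.6]
finger_gap: 0.0557
```

Request:
send_rows --pt "-1 0 2 0 0 0 0" --pt "-1 0 1 0 0 0 0" --pt "-1 0 0 0 0 0 0" --pt "-1 0 0 0 0 0 0"

```text
time_s: 23.5
ee_pos: [0.518, -0.009, 0.0521]
ee_rot: [0.144, -0.692, 0.692, -0.145]
ft_force: [0.1, -0.7, -5.0]
finger_gap: 0.0562
```

Request:
send_rows --pt "-1 0 1 0 0 0 0" --pt "-1 0 0 0 0 0 0" --pt "-1 0 0 0 0 0 0"

```text
time_s: 23.88
ee_pos: [0.5179, -0.009, 0.0509]
ee_rot: [-0.145, 0.692, -0.692, 0.145]
ft_force: [0.1, 0.2, -5.1]
finger_gap: 0.0563
```

Request:
send_rows --pt "-1 0 0.7 0 0 0 0" --pt "-1 0 0 0 0 0 0" --pt "-1 0 0 0 0 0 0"

```text
time_s: 24.25
ee_pos: [0.5179, -0.009, 0.0503]
ee_rot: [0.145, -0.692, 0.692, -0.145]
ft_force: [0.1, 0.7, -4.5]
finger_gap: 0.0562
```

Request:
send_rows --pt "-1 0 0.7 0 0 0 0" --pt "-1 0 0 0 0 0 0" --pt "-1 0 0 0 0 0 0"

```text
time_s: 24.62
ee_pos: [0.518, -0.009, 0.0502]
ee_rot: [0.144, -0.692, 0.692, -0.145]
ft_force: [-4.7, -0.7, 5.0]
finger_gap: 0.0561
```

The tin touched the stand at the predicted height, so I'm releasing it.

Request:
send_rows --pt "1 0 0 0 0 0 0" --pt "1 0 0 0 0 0 0" --pt "1 0 0 0 0 0 0" --pt "1 0 0 0 0 0 0" --pt "1 0 0 0 0 0 0"

```text
time_s: 25.25
ee_pos: [0.5179, -0.009, 0.0495]
ee_rot: [-0.145, 0.692, -0.692, 0.145]
ft_force: [-0.2, -0.0, -0.3]
finger_gap: 0.0926
```

Request:
send_rows --pt "1 0 -10 0 0 0 0" --pt "1 0 -30 0 0 0 0" --pt "1 0 -45 0 0 0 0" --pt "1 0 -40 0 0 0 0" --pt "1 0 -10 0 0 0 0"

```text
time_s: 25.88
ee_pos: [0.5187, -0.009, 0.188]
ee_rot: [0.143, -0.692, 0.693, -0.146]
ft_force: [0.6, 1.0, 0.0]
finger_gap: 0.0926
```

Request:
send_rows --pt "1 -5 0 -20 0 0 0" --pt "1 -10 0 -40 0 0 0" --pt "1 -10 0 -40 0 0 0" --pt "1 -10 0 -40 0 0 0" --pt "1 -5 0 -20 0 0 0"

```text
time_s: 26.5
ee_pos: [0.4898, 0.1553, 0.184]
ee_rot: [-0.145, 0.692, -0.692, 0.145]
ft_force: [-0.1, 0.7, -0.1]
finger_gap: 0.0929
```

```bash
python3 -c "
from plant import ctrl
from h import *
rel(ctrl,[.518,-.009,.0502])
cv2.imwrite('pics/s8.png',ctrl.capture('scene')[:,:,::-1][150:270,200:440].repeat(3,0).repeat(3,1))
cv2.imwrite('pics/t8.png',ctrl.capture('top')[:,:,::-1][130:280,200:460].repeat(3,0).repeat(3,1))
"
```

```text
t 26.5 pos [0.4898 0.1553 0.184 ] gap 0.0929 F [-0.12  0.65 -0.12]
tool mm [ 40.  133.8 161.9] ydir [-0.001 -0.    -1.   ] q [ 0.26 -0.23  1.83  0.    1.54  1.41]
```

View pics/s8.png

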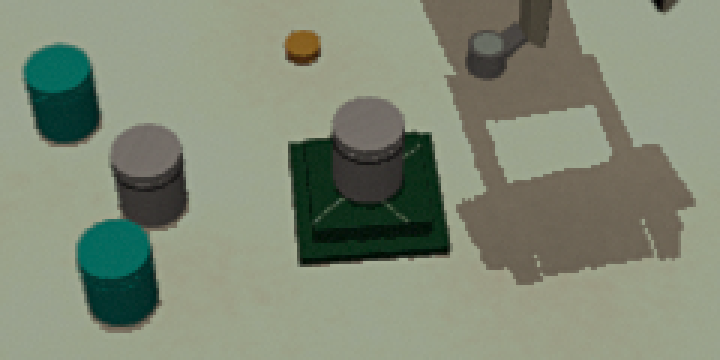

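View pics/t8.png

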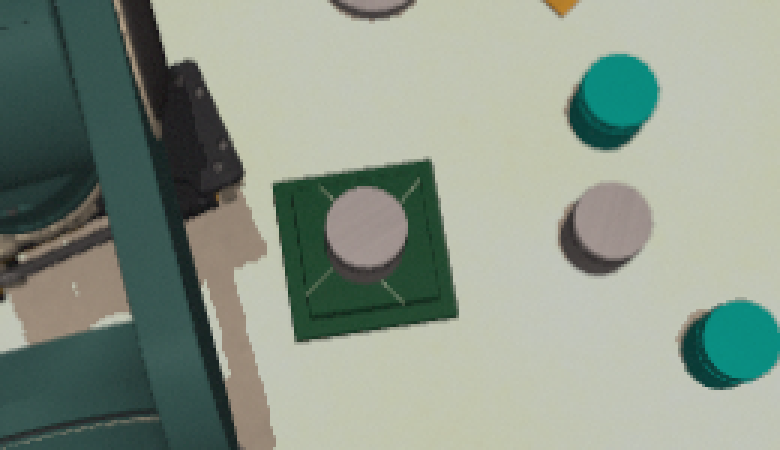

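The tin stands on the stand, lid at (367,227) in the top crop. The right tin's lid is at (612,222). I'm converting both to positions before handing in.

```bash
python3 -c "
from plant import ctrl
from h import *
T=ctrl.camera_model('top');S=ctrl.camera_model('scene')
print(onz(T,(367/3+200-.4,227/3+130-.4),.094),onz(S,(368/3+200-.4,125/3+150-.4),.094))
print(onz(T,(612/3+200-.4,222/3+130-.4),.064),onz(S,(147/3+200-.4,152/3+150-.4),.064))
ctrl.capture('top');print(abs(ctrl.get_obs()['dq']).max())
ctrl.finish_job()"
```

```text
[ 0.51520342 -0.00901031  0.094     ] [ 0.51750129 -0.00977545  0.094     ]
[ 0.52318881 -0.18055821  0.064     ] [ 0.52733201 -0.18104121  0.064     ]
0.028385778365099444
the job is handed in; nothing more can be done
```

The left tin is the heavier one. It now stands upright in the middle of the green marble coin stand, and the right tin is back where it started. I handed the job in at about 26.6 s of the 72 s; no verdict is reported.

- **Weighing:** I lifted each tin about 5 cm and held it still for over a second. The left tin read about 5.5–6.4 N, near 0.6 kg. The right tin read about 2 N, near 0.2 kg, though its readings ranged from 1.2 to 2.4 N. Both went back to their places before I moved the left tin to the stand.
- **Heavy tin:** The last images put it at about (0.516, -0.009) with the stand centre at about (0.518, -0.009), so it is within about 3 mm. It looks upright, and the set-down contact came at the expected height.
- **Light tin:** It is upright and about 2 mm from where it started. The two cameras differ by about 4 mm in x here, well inside the 40 mm allowance.
- **Arm and look-alikes:** The gripper is open and clear of everything. The turquoise look-alikes appear not to have moved.
- **Only loose end:** The joints still showed a small residual speed of up to 0.03 rad/s just before I handed in, with the arm away from all objects.

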